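# Seat a trolley wheel's axle in the slotted wheel stand

### The job

Lift the small trolley wheel out of its wooden cradle and lower its axle into the two open slots of the steel wheel stand. Press it down past the drag of the sprung shoes until both ends of the axle sit fully home on the rests inside the slots, level, and let go; if letting go draws the wheel up a little, press it home again. Feel for the bottom: never press on the wheel or the stand with more than 25 N, and leave the tools lying around where they are.

Things in the scene. Friction and masses are not known exactly. Their poses are not given: they have to be found in the camera images.
- wheel: small trolley wheel, 0.28 to 0.44 kg: tyred wheel 60 mm in diameter, 30 wide; hub sleeve 20 in diameter, 42 long; steel axle 12 in diameter, 88 long, a round nut 20 in diameter from 36 to 43 each side of the middle. Origin: wheel centre; y: the axle, level at the start. Either end fits either slot. Stands upright in the cradle; can be gripped from above across its tread.
- stand: fixed wheel stand: grey base plate 100 (x) by 130 (y) by 12 mm, with two upright dark steel cheeks, 8 thick, at y = 23 to 31 and y = -31 to -23, 104 high, x = -28 to +30. Each has one upright slot, open at the top. Origin: centre of the underside, on the bench; z up; a seated axle lies along y, the wheel between the cheeks.
- slot_left (a point): middle of the left slot's mouth, 104 mm above the bench, at x = 0, y = +27 of the stand (axes as the stand's). Slot walls are rigid: front at x = -7 up to z = 94, rear at x = +9 up to z = 96; above that they flare to about -13 and +14 at z = 104. Both slots are alike.
- slot_right (a point): the same of the right slot, y = -27. In each slot's rear wall a sprung brass shoe: face at x = +3.5 mm from z = 66 to 84, flaring to +8.5 at z = 99; it yields rearward, so the axle centre can lie from x = -1 (against the front wall) to +3. Unequal springs; the drag, up to 14 N (most at the flare), holds the wheel where it is left: it does not fall home.
- yoke (a point): middle of the stand, 23 mm above the bench, by a crossbar (top 28 to 38) that joins two prongs, one in each slot: the rigid, level rests for the axle ends. Each bears at most 14 N. Their height differs each time: with both ends home the axle centre is anywhere from 70 to 80 above the bench. This point stays put; the height is not reported: feel for it.
- cradle: fixed wooden V cradle, 90 mm (x) by 26 (y), up to 26 high, in which the wheel stands at the start with its axle along the cradle's y, wheel centre 45 above the bench. Origin: centre of its underside.
- spanner_17: bystander (sizes in mm): bright steel combination spanner, 44x215x8, lying flat between stand and cradle; origin under its middle, y along it
- hex_nut_m20: bystander (sizes in mm): large loose steel hex nut, 30x34x16, lying flat; origin under its middle
- hex_nut_m16: bystander (sizes in mm): smaller loose steel hex nut, 24x27x13, lying flat; origin under its middle
- pliers_red: bystander (sizes in mm): pliers with red handles, 66x205x12, lying behind the stand; origin under the middle, y along them
- tape_measure: bystander (sizes in mm): tape measure, 36x95x66, standing to the right of the cradle; origin under its middle
Things that resemble listed ones, but are neither listed nor needed, are in the scene too. What is shaped like the wheel but red is not meant.

How it is judged:
On the way:
1. the wheel is lifted clear of the cradle, more than 30 mm above where it stood (z of wheel in the frame of cradle above 0.075 m), for 0.1 s.
At the end, for the whole second after the job is handed in: both axle ends bear on the two rests (over 0.15 N each); axle along the stand's y within 0.06 rad, level within 0.035 rad; wheel centre within 4 mm (x) and 6 mm (y) of the stand's middle, 66 to 83 mm above the bench; wheel at rest (contact force between wheel and rests_c0 above 0.15 N and contact force between wheel and rests_c1 above 0.15 N and angle between the y axis of wheel and the y axis of stand, either way round below 0.06 rad and angle between wheel's own y axis and vertical between 1.5358 and 1.6058 rad and z of wheel in the frame of stand between 0.066 and 0.083 m and x of wheel in the frame of stand between -0.004 and 0.004 m and y of wheel in the frame of stand between -0.006 and 0.006 m and linear speed of wheel below 0.01 m/s); the robot touches nothing.
It fails at once if either rest is pressed by the axle with more than 14 N (contact force between wheel and rests_c0 above 14 N or contact force between wheel and rests_c1 above 14 N).
It fails at once if the wheel is jammed against the stand: all its contacts there, the pinch of the shoes included, add up to more than 60 N (contact force between wheel and stand above 60 N).
It fails at once if the fingers push on the stand itself with more than 25 N (contact force between the fingers and stand above 25 N).
It fails at once if a tool or nut lying around is moved more than 20 mm (distance of any of spanner_17, hex_nut_m20, hex_nut_m16, pliers_red, tape_measure from where it was at the start of the episode above 0.02 m).
It also fails if it takes over 69 s, if anything falls off the work surface, if the arm or the gripper's body presses on something with over 40 N, if the wrist force passes 120 N, or if a joint passes its speed limit or range.

### The arm

A 6-joint arm with a two-finger parallel gripper is mounted at the origin on a cart in front of the work surface, level with it; the furniture and walls round the work are solid. World frame = base frame: x ahead of the robot, y to its left, z up, the work surface at z = 0. Lengths are in m, angles in rad, forces in N, time in s.
With the tool pointing down it reaches from about 0.275 to 0.725 m from the base axis. Payload 5.6 kg.
Tool frame: the origin (TCP) lies at the very end of the fingers, on their centre line; the grasp point (between the pads) lies 19 mm behind it; z points along the fingers, y is the line along which they close (so a half turn about z gives the same grasp; the last joint's range is limited). The gripper opens to 85 mm and grips with 20 to 120 N. Pads are 22 mm wide; open, the fingers measure 114 mm over their backs; the gripper's body (76 mm by 85 mm) begins 54 mm behind the grasp point. The pads swing forward as they close: fully open they stand 13 mm farther back than shut.
Start: joints at [-0.875, 0.255, 0.108, 0, -1.424, -0.285], TCP at [0.22, -0.504, 0.231] pointing down, gripper open.
Joint ranges: [-2.95, 2.95], [-1.21, 1.97], [-1.09, 1.5], [-2.87, 1.71], [-2.94, -0.07], [-3.05, 3.05]. Speed limits (rad/s): [2.57, 2.57, 3.14, 3.14, 3.14, 3.14].

### API

Orientations are given as a rotation vector (axis times angle).
In Python, from workcell import ctrl, optics gives the robot as it stands. The module is installed in compiled form; this text tells all that it offers.
- The arm moves only by the tool carry_out, never from a script. Its argument "increments" is text: rows parted by semicolons, each of 4 numbers parted by spaces: the shift along the tool's x, y, z in m, then the turn about the tool's z in rad. In form: x y z yaw; .... A call has 1 to 5 rows; each row shifts and turns the commanded pose from where the row before left it, along the tool's axes as they then stand; what a row does not reach is not made up. A row lasts 1/12 s, in which the tool goes at most 41.7 mm and 7.16 degrees, less where a joint would pass 70% of its speed; a pose out of reach is approached as far as the arm can. A call with a gripper value outside its range is refused whole. "grip" is the opening, from 0 (shut) to 1 (fully open), set as the call begins (left out, the last holds). The fingers move at their own pace and stop on an object; "force" is the grip in N (left out, the last holds). Time passes only in rows, so rows that do not move let the fingers close. It gives the time, the measured TCP pose, the force, the opening and the grip force at its end, in the units of the state.
- ctrl.get_obs(): the state, without advancing time (a new reading comes with each control period).
- optics.read_camera(name): name is "side" or "top" or "wrist"; returns the picture (400x640x3 uint8, blue, green, red); there is no depth.
- optics.camera_params(name): a dict with "fx", "fy", "cx", "cy" (pixels), "R" (3x3) and "t" (3): a world point X has camera coordinates R X + t. Camera axes: x right, y down, z forward; pixel columns grow to the right and rows downward; lengths in m; the calibration is good to about 2 mm. A picture is of the moment at which its call begins: read the wrist's pose just before it. camera_params takes no time and is no camera call; for the wrist camera it gives the pose at the moment of the call.
- ctrl.sign_off(): hands the job in; it is judged then, once.
The state is a dict: "t": time; "joints": joint angles; "qd": joint speeds; "tau": joint torques, N m; "ee_pos": TCP position; "eef_rot": TCP orientation; "contact_force": force on the tool from outside, world axes, zero at the start; "wrist_torque": the same for the moment, N m; "width": finger opening in m; "gripper_force": force on a finger pad.
Only numpy, scipy, OpenCV 4.12 (cv2) and the standard library are available. Lean on these libraries where they do the work, as an engineer would, in place of code of your own. Each camera call takes 0.05 s, during which the arm holds its last target. There are 200 camera calls.

## Working session

There is one attempt and no reset: what is moved stays moved. The work goes in short steps, Python scripts to look and compute and a tool call to move; the robot and the scene stay as the last step left them, time stands still between calls to the robot, and variables do not carry over. Pictures are saved under pics/ and viewed, at most 10 in all, crops included, and the job is handed in when it is done.

Besides the shell and the picture viewer there is one more tool, called after ">>>" by a JSON object that holds its "op" and its "data". carry_out: Moves the arm, as the interface text tells. Its arguments: {"type":"object","properties":{"increments":{"type":"string"},"grip":{"type":"number"},"force":{"type":"number"}},"required":["increments"]}

```bash
mkdir -p pics
python3 - <<'E'
from workcell import ctrl, optics
import cv2
for n in("top","side"):
    cv2.imwrite(f"pics/{n}0.png",optics.read_camera(n)); p=optics.camera_params(n); print(n,p)
o=ctrl.get_obs();print(o)
E
```

```text
top {'fx': 398.57683234436223, 'fy': 398.57683234436223, 'cx': 315.6799354572175, 'cy': 198.00158886222033, 'R': array([[ 0.00871527, -0.99982615,  0.01648389],
       [-0.98727012, -0.01122154, -0.15865616],
       [ 0.15881355, -0.01489132, -0.98719628]]), 't': array([-0.25351686,  0.5218674 ,  0.87791549])}
side {'fx': 378.25002761691616, 'fy': 378.25002761691616, 'cx': 319.84803982574294, 'cy': 200.69610135603088, 'R': array([[-0.99100877, -0.1324984 , -0.01859527],
       [-0.04419915,  0.45537668, -0.88920106],
       [ 0.12628557, -0.88038415, -0.4571386 ]]), 't': array([0.49803274, 0.22054747, 0.60110033])}
{'t': 0.1, 'joints': array([-8.75422272e-01,  2.55692454e-01,  1.07157050e-01, -4.23627341e-04,
       -1.42389974e+00, -2.84584551e-01]), 'qd': array([ 0.00123579, -0.00047748,  0.0035481 ,  0.0022811 ,  0.00144304,
        0.00034075]), 'tau': array([-3.25048481e-03, -3.87601697e+01,  2.38475454e+01,  5.37806690e+00,
       -3.80425947e-03, -9.92885987e-06]), 'ee_pos': array([ 0.21950594, -0.50382669,  0.23049272]), 'eef_rot': array([ 6.40561249e-01, -3.07518395e+00, -2.58079097e-03]), 'contact_force': array([-0.57897368,  0.66197847,  0.71069085]), 'wrist_torque': array([-0.02965323, -0.00776867,  0.02761375]), 'gripper_force': 0.0, 'width': 0.08555264786494439}
```

View pics/top0.png

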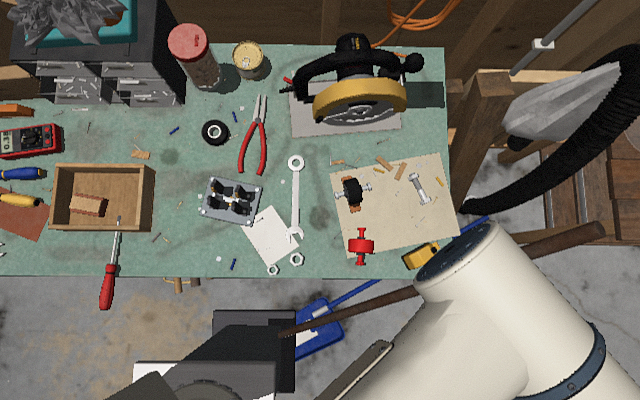

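View pics/side0.png

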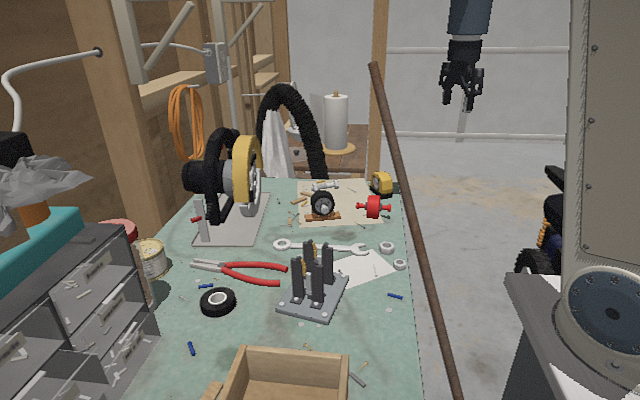

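Candidates: the black tyred wheel with its axle in the wooden cradle at top (352,190), a red look-alike at (361,245), a loose tyre at (215,131) and a bare axle at (419,188). The one at (352,190) fits the description. I'll confirm it in an enlarged crop, with the stand beside it.

Run:
```python
import cv2,numpy as np
a=cv2.imread("pics/top0.png"); 
f=lambda im,x,y,w,h,s:cv2.resize(im[y:y+h,x:x+w],None,fx=s,fy=s,interpolation=cv2.INTER_CUBIC)
cv2.imwrite("pics/c1.png",np.hstack([f(a,190,165,80,70,5),f(a,320,160,80,70,5)]))
```

```text
(no output)
```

View pics/c1.png

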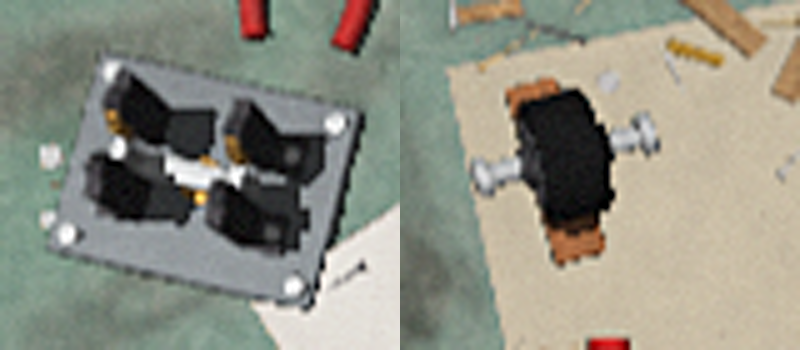

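```bash
cat > h.py <<'E'
import numpy as np
from workcell import ctrl, optics
def ray(p,u,v,z):
    d=p["R"].T@np.array([(u-p["cx"])/p["fx"],(v-p["cy"])/p["fy"],1]); c=-p["R"].T@p["t"]
    return (c+d*(z-c[2])/d[2])[:3]
def proj(p,X):
    c=p["R"]@np.asarray(X)+p["t"]; return c[0]/c[2]*p["fx"]+p["cx"],c[1]/c[2]*p["fy"]+p["cy"]
E
python3 - <<'E'
from h import *
p=optics.camera_params("top")
a=[ray(p,*q,.045)[:2] for q in((336,195),(369.4,186.6))]
print("wheel",a,np.mean(a,0),"len",np.linalg.norm(a[0]-a[1]),"yaw of y",np.degrees(np.arctan2(*(a[0]-a[1])[::-1])))
c=[ray(p,*q,.012)[:2] for q in((210.6,176),(262.4,186.6),(251,226),(200,215))]
print("stand",c,np.mean(c,0))
for i,j in((0,1),(3,2)):print(np.degrees(np.arctan2(*(c[i]-c[j])[::-1])),np.linalg.norm(c[i]-c[j]))
for i,j in((0,3),(1,2)):print(np.degrees(np.arctan2(*(c[i]-c[j])[::-1])),np.linalg.norm(c[i]-c[j]))
from scipy.spatial.transform import Rotation as R
o=ctrl.get_obs();print(R.from_rotvec(o["eef_rot"]).as_matrix().round(3))
w=optics.camera_params("wrist");print(w, "cam pos",-w["R"].T@w["t"])
for n,q in dict(tape=(425,255),n1=(297,260),n2=(273,270),sp1=(295,160),sp2=(296,235)).items(): print(n,ray(p,*q,.01))
E
```

```text
wheel [array([ 0.53175573, -0.29521422]), array([ 0.55245682, -0.37293662])] [ 0.54210628 -0.33407542] len 0.08043199318953688 yaw of y 104.91429410308848
stand [array([0.58019061, 0.00434192]), array([ 0.55574305, -0.12068604]), array([ 0.46083459, -0.09666614]), array([0.48566063, 0.0245586 ])] [ 0.52060722 -0.04711291]
78.9361674614813 0.12739573819717145
78.42622956070241 0.12374073241009596
-12.07172048624427 0.09666763440162338
-14.202478058374151 0.09790082246919572
[[-0.917 -0.399 -0.001]
 [-0.399  0.917  0.002]
 [ 0.     0.002 -1.   ]]
{'fx': 309.37634345531126, 'fy': 309.37634345531126, 'cx': 317.47543897789967, 'cy': 203.7750374921355, 'R': array([[-0.39870191,  0.91707921,  0.00158556],
       [ 0.87313345,  0.37906648,  0.30650707],
       [ 0.28049023,  0.12358936, -0.95186706]]), 't': array([ 0.55052775, -0.04105814,  0.3803379 ])} cam pos [ 0.14866464 -0.53631951  0.37374284]
tape [ 0.39679937 -0.50742211  0.01      ]
n1 [ 0.38251496 -0.20638083  0.01      ]
n2 [ 0.35903691 -0.1509519   0.01      ]
sp1 [ 0.62290258 -0.19763428  0.01      ]
sp2 [ 0.44081472 -0.20307945  0.01      ]
```

The crop confirms it: the black wheel sits in the brown cradle, with axle ends at top pixels (336,195) and (369,187). The stand plate corners are at (211,176), (262,187), (251,226) and (200,215), and the brass shoes are on the far (+x) side. Next I move above the wheel.

>>> {"op": "carry_out", "data": {"increments": "-0.036 0.003 0.006 0; -0.036 0.003 0.006 0; -0.036 0.003 0.006 0; -0.036 0.003 0.006 0; -0.036 0.003 0.006 0", "grip": 1}}

```text
t: 0.52
ee_pos: [0.3798, -0.4174, 0.2006]
eef_rot: [0.64, -3.075, -0.001]
contact_force: [-0.5, -0.4, 0.6]
width: 0.0856
gripper_force: 0.0
```

>>> {"op": "carry_out", "data": {"increments": "-0.036 0.003 0.006 0; -0.036 0.003 0.006 0; -0.036 0.003 0.006 0; -0.036 0.003 0.006 0; -0.036 0.003 0.006 0"}}

```text
t: 0.93
ee_pos: [0.5389, -0.3316, 0.1705]
eef_rot: [0.641, -3.075, -0.001]
contact_force: [0.6, -0.6, -0.0]
width: 0.0855
gripper_force: 0.0
```

>>> {"op": "carry_out", "data": {"increments": "0 0 0 -0.12; 0 0 0 -0.12; 0 0 0 -0.12; 0 0 0 -0.12; 0 0 0 -0.12"}}

```text
t: 1.35
ee_pos: [0.5376, -0.3326, 0.1706]
eef_rot: [1.529, -2.743, -0.002]
contact_force: [-0.5, -1.0, -0.2]
width: 0.0851
gripper_force: 0.0
```

>>> {"op": "carry_out", "data": {"increments": "0 0 0 -0.12; 0 0 0 -0.12; 0 0 0 -0.12; 0 0 0 -0.12; 0 0 0 -0.12"}}

```text
t: 1.77
ee_pos: [0.5375, -0.3328, 0.1706]
eef_rot: [2.272, -2.17, -0.002]
contact_force: [0.1, -0.0, 0.2]
width: 0.0856
gripper_force: 0.0
```

>>> {"op": "carry_out", "data": {"increments": "0 0 0 -0.12; 0 0 0 -0.10; 0 0 0 0; 0 0 0 0"}}

```text
t: 2.1
ee_pos: [0.5375, -0.3328, 0.1708]
eef_rot: [2.488, -1.919, -0.002]
contact_force: [-0.6, -0.2, -0.0]
width: 0.0854
gripper_force: 0.0
```

Run:
```python
from h import *
import cv2
from scipy.spatial.transform import Rotation as R
o=ctrl.get_obs();print(o["ee_pos"],o["joints"]);M=R.from_rotvec(o["eef_rot"]).as_matrix();print(np.degrees(np.arctan2(M[1,1],M[0,1])))
p=optics.camera_params("wrist");np.savez("w1.npz",**p);im=optics.read_camera("wrist");cv2.imwrite("pics/w1.png",im)
```

```text
[ 0.53752507 -0.3328257   0.1707906 ] [-3.07813321e-01  4.40548435e-01  2.23631082e-01 -2.10810165e-04
 -1.35483713e+00  5.64756659e-01]
-165.28081131863001
```

View pics/w1.png

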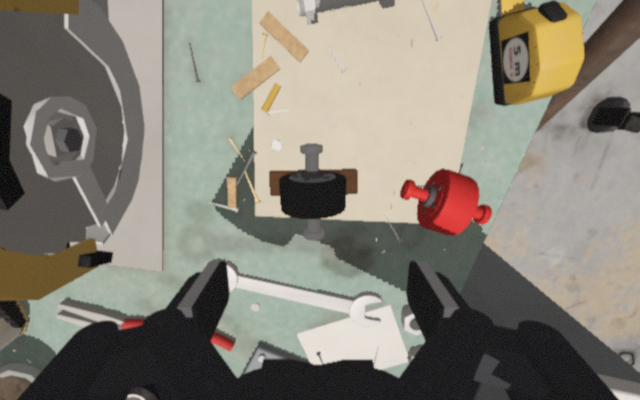

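The wrist view shows the wheel at (313,190), with axle nuts at about (312,149) and (314,232). The cradle ends are at columns 270 and 357, so the tool is well aligned in yaw.

Run:
```python
from h import *
p=dict(np.load("w1.npz"))
a,b=[ray(p,*q,.045)[:2] for q in((312,149),(314.5,233))]
print(a,b,np.linalg.norm(a-b),(a+b)/2,np.degrees(np.arctan2(*(b-a)[::-1])))
l,r=[ray(p,*q,.02)[:2] for q in((270,182),(357,182))]
print("cradle",(l+r)/2,np.linalg.norm(l-r),np.degrees(np.arctan2(*(l-r)[::-1])))
l,r=[ray(p,*q,.06)[:2] for q in((279,195),(345.5,195))]
print("wheel",(l+r)/2,np.linalg.norm(l-r))
```

```text
[ 0.55370004 -0.37279031] [ 0.53189334 -0.29716951] 0.07870221140605425 [ 0.54279669 -0.33497991] 106.08592625253985
cradle [ 0.54387123 -0.33870131] 0.08494206224227403 14.674161591374087
wheel [ 0.54406673 -0.3370438 ] 0.056846617525539114
```

>>> {"op": "carry_out", "data": {"increments": "0.004 -0.005 0.03 0; 0 0 0.035 0; 0 0 0.03 0; 0 0 0.02 0; 0 0 0.01 0"}}

```text
t: 2.57
ee_pos: [0.5416, -0.3346, 0.0426]
eef_rot: [2.487, -1.918, -0.009]
contact_force: [-1.4, 0.8, -0.3]
width: 0.0851
gripper_force: 0.0
```

>>> {"op": "carry_out", "data": {"increments": "0 0 0.01 0; 0 0 0.006 0; 0 0 0 0; 0 0 0 0"}}

```text
t: 2.9
ee_pos: [0.5443, -0.3359, 0.0313]
eef_rot: [-2.49, 1.915, -0.003]
contact_force: [-0.6, -0.1, -0.3]
width: 0.0853
gripper_force: 0.0
```

>>> {"op": "carry_out", "data": {"increments": "0 0 0 0; 0 0 0 0; 0 0 0 0; 0 0 0 0; 0 0 0 0", "grip": 0.6, "force": 60}}

```text
t: 3.32
ee_pos: [0.5432, -0.3363, 0.032]
eef_rot: [2.49, -1.914, 0.002]
contact_force: [-4.0, -0.1, 5.1]
width: 0.0581
gripper_force: 64.7
```

>>> {"op": "carry_out", "data": {"increments": "0 0 0 0; 0 0 0 0; 0 0 0 0; 0 0 0 0; 0 0 0 0"}}

```text
t: 3.73
ee_pos: [0.5432, -0.3363, 0.032]
eef_rot: [2.49, -1.914, 0.002]
contact_force: [-4.5, -1.6, 6.1]
width: 0.0584
gripper_force: 64.7
```

>>> {"op": "carry_out", "data": {"increments": "0 0 -0.01 0; 0 0 -0.03 0; 0 0 -0.04 0; 0 0 -0.04 0; 0 0 -0.03 0"}}

```text
t: 4.15
ee_pos: [0.5439, -0.3357, 0.1842]
eef_rot: [-2.49, 1.914, -0.005]
contact_force: [1.4, -1.4, -3.3]
width: 0.0578
gripper_force: 66.0
```

>>> {"op": "carry_out", "data": {"increments": "0 0 0 0; -0.03 -0.002 0 0; -0.037 -0.003 0 0; -0.037 -0.003 0 0; -0.037 -0.003 0 0"}}

```text
t: 4.57
ee_pos: [0.5168, -0.1947, 0.1794]
eef_rot: [-2.489, 1.916, 0.003]
contact_force: [1.0, 0.6, -3.5]
width: 0.0581
gripper_force: 66.1
```

>>> {"op": "carry_out", "data": {"increments": "-0.037 -0.003 0 0; -0.036 -0.002 0 0; 0 0 0 0.117; 0 0 0 0.117; 0 0 0 0.117"}}

```text
t: 4.98
ee_pos: [0.5034, -0.1233, 0.18]
eef_rot: [-2.113, 2.324, 0.002]
contact_force: [-0.3, -0.5, -3.3]
width: 0.058
gripper_force: 66.2
```

>>> {"op": "carry_out", "data": {"increments": "0 0 0 0.115; 0 0 0 0; 0 0 0 0"}}

```text
t: 5.23
ee_pos: [0.5036, -0.1243, 0.18]
eef_rot: [1.985, -2.435, -0.002]
contact_force: [0.2, 0.6, -3.8]
width: 0.058
gripper_force: 66.1
```

Run:
```python
from h import *
import cv2
from scipy.spatial.transform import Rotation as R
o=ctrl.get_obs();print(o["ee_pos"],o["joints"],o["contact_force"],o["wrist_torque"]);M=R.from_rotvec(o["eef_rot"]).as_matrix();print(np.degrees(np.arctan2(M[1,1],M[0,1])))
p=optics.camera_params("wrist");np.savez("w2.npz",**p);im=optics.read_camera("wrist");cv2.imwrite("pics/w2.png",im)
```

```text
[ 0.50359477 -0.12434794  0.17996123] [ 5.96775265e-02  2.15861600e-01 -7.42518424e-02 -6.85601039e-04
 -1.28142092e+00 -2.62186963e-01] [ 0.21488267  0.55615979 -3.82028395] [-0.04116907 -0.00724778 -0.02479491]
168.38585200624124
```

View pics/w2.png

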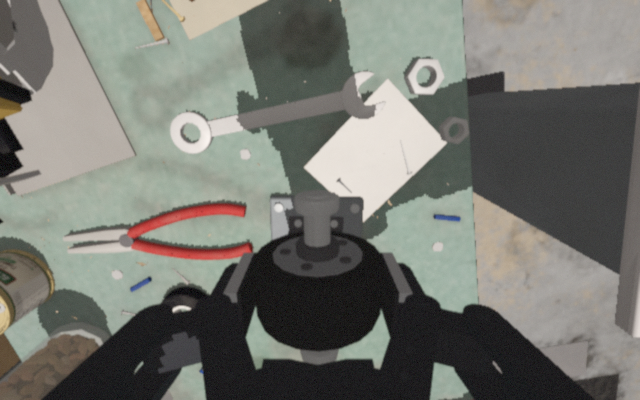

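The wheel is held squarely: hub at (318,250), axle nut at (318,205). It hides most of the stand, whose plate edge shows at (275–362, 200). I'll pass over to the far side, where the camera sees the stand.

>>> {"op": "carry_out", "data": {"increments": "-0.034 0 0 0; -0.034 0 0 0; -0.034 0 0 0; -0.034 0 0 0; -0.034 0 0 0"}}

```text
t: 5.7
ee_pos: [0.5387, 0.0432, 0.1802]
eef_rot: [1.984, -2.435, -0.0]
contact_force: [1.1, 0.6, -4.7]
width: 0.0583
gripper_force: 66.1
```

>>> {"op": "carry_out", "data": {"increments": "0 0 0 0; 0 0 0 0; 0 0 0 0"}}

```text
t: 5.95
ee_pos: [0.5385, 0.0417, 0.18]
eef_rot: [1.983, -2.435, -0.0]
contact_force: [-0.1, -0.2, -4.5]
width: 0.0581
gripper_force: 66.0
```

Run:
```python
from h import *
import cv2
from scipy.spatial.transform import Rotation as R
o=ctrl.get_obs();print(o["ee_pos"],o["contact_force"]);M=R.from_rotvec(o["eef_rot"]).as_matrix();print(np.degrees(np.arctan2(M[1,1],M[0,1])))
p=optics.camera_params("wrist");np.savez("w3.npz",**p);im=optics.read_camera("wrist");cv2.imwrite("pics/w3full.png",im)
cv2.imwrite("pics/w3.png",cv2.resize(im[0:300,160:560],None,fx=2,fy=2,interpolation=cv2.INTER_CUBIC))
```

```text
[0.53853048 0.04167723 0.18003428] [-0.06978289 -0.18342337 -4.51184112]
168.3217867652275
```

View pics/w3.png

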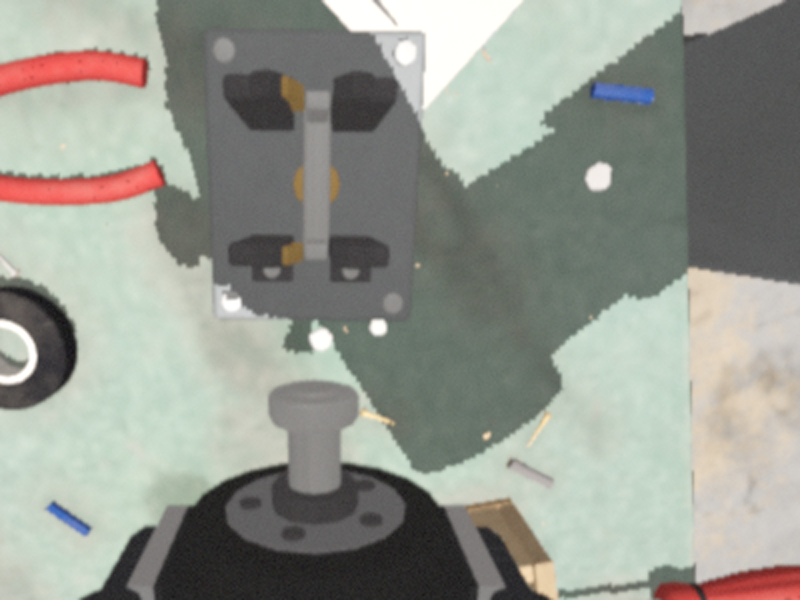

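The stand is in full view in the crop (full = crop/2 + (160,0)). Plate corners are (205,32), (424,33), (410,320) and (215,318), the brass shoes are on the left, which is world +x, and the held axle nut is at (313,405).

Run:
```python
from h import *
from scipy.optimize import least_squares
p=dict(np.load("w3.npz")); f=lambda u,v:(u/2+160,v/2)
P=[((.05,-.065,.012),f(205,32)),((-.05,-.065,.012),f(424,33)),((-.05,.065,.012),f(410,320)),((.05,.065,.012),f(215,318))]
def T(s,X): c,n=np.cos(s[2]),np.sin(s[2]); return np.array([s[0]+c*X[0]-n*X[1],s[1]+n*X[0]+c*X[1],X[2]])
r=lambda s:np.ravel([np.subtract(proj(p,T(s,X)),q) for X,q in P])
s=least_squares(r,[.52,-.047,-.2]);print(s.x,np.degrees(s.x[2])+180,s.fun.round(1))
g=lambda X:tuple(np.round([(proj(p,X)[0]-160)*2,proj(p,X)[1]*2],0))
for X in[(.03,-.031,.104),(-.028,-.031,.104),(.03,-.023,.104),(.03,.031,.104),(-.028,.031,.104),(.03,.023,.104)]:print(X,g(T(s.x,X)))
o=ctrl.get_obs();from scipy.spatial.transform import Rotation as R
M=R.from_rotvec(o["eef_rot"]).as_matrix();C=o["ee_pos"]+M@[0,0,-.013]
print("nut outer face top/bot",*[g(C+M@np.array([.043,0,dz])) for dz in(.010,-.010)],"sides",*[g(C+M@np.array([.043,dy,0])) for dy in(.010,-.010)],"inner top",g(C+M@np.array([.036,0,-.010])))
d=np.array([s.x[0],s.x[1],0])-C;print("shift in tool axes",M.T@d)
```

```text
[ 0.5222589  -0.04612935 -0.21186459] 167.86105343538003 [-1.9 -1.5  1.8 -1.   0.7  1.6 -0.6  1.9]
(0.03, -0.031, 0.104) (np.float64(219.0), np.float64(72.0))
(-0.028, -0.031, 0.104) (np.float64(402.0), np.float64(73.0))
(0.03, -0.023, 0.104) (np.float64(220.0), np.float64(99.0))
(0.03, 0.031, 0.104) (np.float64(226.0), np.float64(271.0))
(-0.028, 0.031, 0.104) (np.float64(393.0), np.float64(272.0))
(0.03, 0.023, 0.104) (np.float64(225.0), np.float64(247.0))
nut outer face top/bot (np.float64(320.0), np.float64(369.0)) (np.float64(321.0), np.float64(394.0)) sides (np.float64(367.0), np.float64(381.0)) (np.float64(275.0), np.float64(380.0)) inner top (np.float64(321.0), np.float64(426.0))
shift in tool axes [ 0.08869912 -0.00195568  0.19316248]
```

>>> {"op": "carry_out", "data": {"increments": "0.03 0 0 0.008; 0.03 0 0 0; 0.02 0 0 0; 0.01 0 0 0; 0 0 0.02 0"}}

```text
t: 6.42
ee_pos: [0.5218, -0.0494, 0.1643]
eef_rot: [-1.965, 2.444, -0.009]
contact_force: [1.3, 1.8, -4.4]
width: 0.0581
gripper_force: 66.4
```

>>> {"op": "carry_out", "data": {"increments": "0 0 0.025 0; 0 0 0.015 0; 0 0 0.005 0; 0 0 0 0; 0 0 0 0"}}

```text
t: 6.83
ee_pos: [0.5205, -0.0466, 0.1162]
eef_rot: [-1.971, 2.445, -0.002]
contact_force: [0.1, -0.4, -3.9]
width: 0.0582
gripper_force: 65.9
```

Run:
```python
from h import *
import cv2
from scipy.spatial.transform import Rotation as R
o=ctrl.get_obs();print(o["ee_pos"],o["contact_force"],o["wrist_torque"]);M=R.from_rotvec(o["eef_rot"]).as_matrix();print(np.degrees(np.arctan2(M[1,1],M[0,1])))
a=optics.read_camera("top");b=optics.read_camera("side");w=optics.read_camera("wrist");cv2.imwrite("pics/t4.png",a);cv2.imwrite("pics/s4.png",b)
f=lambda im,x,y,w,h,s:cv2.resize(im[y:y+h,x:x+w],None,fx=s,fy=s,interpolation=cv2.INTER_CUBIC)
cv2.imwrite("pics/c4.png",np.vstack([np.hstack([f(a,190,160,80,60,5),f(b,270,215,80,60,5)]),np.hstack([f(b,255,195,100,75,4),f(w,220,110,200,150,2)])]))
```

```text
[ 0.520508   -0.04660457  0.11618721] [ 0.12544727 -0.3945884  -3.89793117] [ 0.02192461 -0.05007877 -0.0124181 ]
167.74125270060685
```

View pics/c4.png

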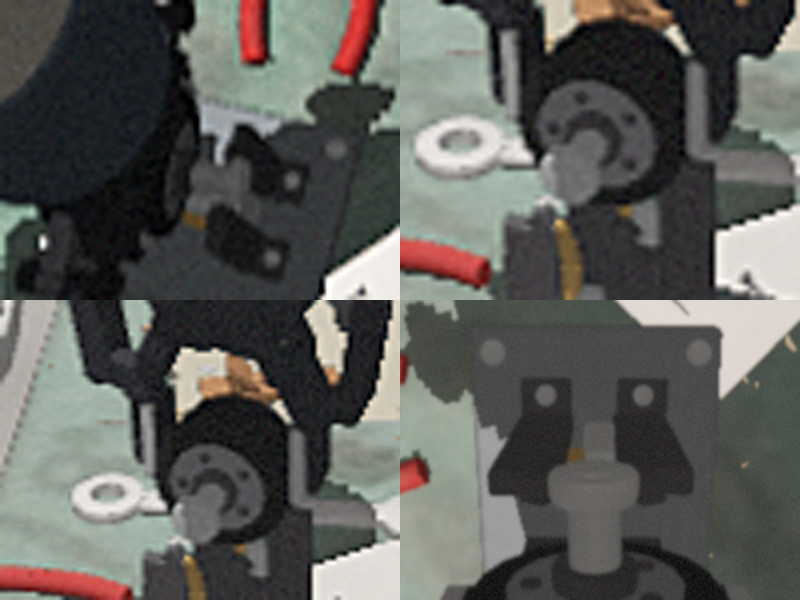

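Wrist crop: the nut at col 594 lies midway between the right cheek's outer edges (490 and 692). In the side crop the near nut (575,180) is above the left slot. So it's aligned, and I lower it gently while watching the force.

>>> {"op": "carry_out", "data": {"increments": "0 0 0.008 0; 0 0 0.007 0; 0 0 0.005 0; 0 0 0 0"}}

```text
t: 7.32
ee_pos: [0.5187, -0.0462, 0.0936]
eef_rot: [1.97, -2.444, -0.003]
contact_force: [-0.2, 0.0, -4.1]
width: 0.0582
gripper_force: 66.1
```

>>> {"op": "carry_out", "data": {"increments": "0 0 0.003 0; 0 0 0.003 0; 0 0 0.002 0; 0 0 0 0"}}

```text
t: 7.65
ee_pos: [0.5196, -0.0462, 0.0868]
eef_rot: [1.971, -2.445, -0.001]
contact_force: [0.6, 0.2, -4.6]
width: 0.058
gripper_force: 66.1
```

>>> {"op": "carry_out", "data": {"increments": "0 0 0.001 0; 0 0 0.001 0; 0 0 0 0"}}

```text
t: 7.9
ee_pos: [0.5199, -0.0462, 0.0852]
eef_rot: [-1.971, 2.446, 0.0]
contact_force: [1.1, 0.4, -3.6]
width: 0.0578
gripper_force: 66.1
```

>>> {"op": "carry_out", "data": {"increments": "0 0 0.001 0; 0 0 0.001 0; 0 0 0.001 0; 0 0 0 0"}}

```text
t: 8.23
ee_pos: [0.5206, -0.0462, 0.0826]
eef_rot: [-1.971, 2.445, -0.002]
contact_force: [2.1, -0.4, -3.1]
width: 0.0582
gripper_force: 66.1
```

>>> {"op": "carry_out", "data": {"increments": "0 0 0.001 0; 0 0 0.001 0; 0 0 0.001 0; 0 0 0 0"}}

```text
t: 8.57
ee_pos: [0.5208, -0.0462, 0.0795]
eef_rot: [-1.971, 2.445, -0.002]
contact_force: [4.0, -1.0, -2.8]
width: 0.0581
gripper_force: 66.2
```

>>> {"op": "carry_out", "data": {"increments": "0 0 0.001 0; 0 0 0.001 0; 0 0 0.001 0; 0 0 0 0"}}

```text
t: 8.9
ee_pos: [0.5207, -0.0462, 0.0767]
eef_rot: [-1.971, 2.445, -0.002]
contact_force: [4.7, -1.7, 0.6]
width: 0.0581
gripper_force: 66.4
```

>>> {"op": "carry_out", "data": {"increments": "0 -0.001 0 0; 0 0 0.001 0; 0 0 0.001 0; 0 0 0 0"}}

```text
t: 9.23
ee_pos: [0.5207, -0.0465, 0.0743]
eef_rot: [1.971, -2.446, -0.0]
contact_force: [0.7, -0.3, 2.5]
width: 0.0579
gripper_force: 66.8
```

>>> {"op": "carry_out", "data": {"increments": "0 0 0.001 0; 0 0 0.001 0; 0 0 0.001 0; 0 0 0 0"}}

```text
t: 9.57
ee_pos: [0.5206, -0.0465, 0.0712]
eef_rot: [1.971, -2.446, -0.0]
contact_force: [0.8, -0.5, 3.4]
width: 0.0579
gripper_force: 66.9
```

>>> {"op": "carry_out", "data": {"increments": "0 0 0.001 0; 0 0 0.001 0; 0 0 0 0"}}

```text
t: 9.82
ee_pos: [0.5206, -0.0465, 0.0689]
eef_rot: [1.971, -2.446, -0.001]
contact_force: [1.6, -1.4, 2.1]
width: 0.0581
gripper_force: 66.8
```

>>> {"op": "carry_out", "data": {"increments": "0 0 0.0005 0; 0 0 0.0005 0; 0 0 0 0"}}

```text
t: 10.07
ee_pos: [0.5207, -0.0464, 0.068]
eef_rot: [1.971, -2.446, -0.001]
contact_force: [0.8, 0.0, 1.9]
width: 0.0579
gripper_force: 66.8
```

>>> {"op": "carry_out", "data": {"increments": "0 0 0.0005 0; 0 0 0.0005 0; 0 0 0 0"}}

```text
t: 10.32
ee_pos: [0.5207, -0.0464, 0.0671]
eef_rot: [1.971, -2.446, -0.001]
contact_force: [0.5, 0.2, 2.0]
width: 0.0581
gripper_force: 66.8
```

>>> {"op": "carry_out", "data": {"increments": "0 0 0.0005 0; 0 0 0.0005 0; 0 0 0 0"}}

```text
t: 10.57
ee_pos: [0.5207, -0.0464, 0.0661]
eef_rot: [1.971, -2.446, -0.001]
contact_force: [0.3, -0.0, 2.2]
width: 0.0582
gripper_force: 66.7
```

>>> {"op": "carry_out", "data": {"increments": "0 0 0.0005 0; 0 0 0.0005 0; 0 0 0 0"}}

```text
t: 10.82
ee_pos: [0.5207, -0.0464, 0.0651]
eef_rot: [1.971, -2.446, -0.0]
contact_force: [-0.1, 0.2, 2.1]
width: 0.058
gripper_force: 66.7
```

>>> {"op": "carry_out", "data": {"increments": "0 0 0.0005 0; 0 0 0.0005 0; 0 0 0 0"}}

```text
t: 11.07
ee_pos: [0.5208, -0.0464, 0.0647]
eef_rot: [1.972, -2.446, 0.0]
contact_force: [-3.1, 0.2, 5.8]
width: 0.0581
gripper_force: 67.3
```

>>> {"op": "carry_out", "data": {"increments": "0 0 0.0004 0; 0 0 0 0; 0 0 0 0"}}

```text
t: 11.32
ee_pos: [0.5208, -0.0464, 0.0646]
eef_rot: [1.972, -2.446, 0.0]
contact_force: [-4.3, 0.8, 9.0]
width: 0.058
gripper_force: 67.6
```

Run:
```python
from h import *
o=ctrl.get_obs();print(o["ee_pos"],o["contact_force"],o["wrist_torque"],o["eef_rot"])
```

```text
[ 0.52079881 -0.04641079  0.06463768] [-4.30271443  0.79554901  8.95915914] [ 0.39163225  1.21571393 -0.11302787] [ 1.97193066e+00 -2.44562097e+00  3.49988996e-04]
```

>>> {"op": "carry_out", "data": {"increments": "0 0 0.0004 0; 0 0 0 0; 0 0 0 0"}}

```text
t: 11.57
ee_pos: [0.5208, -0.0464, 0.0646]
eef_rot: [-1.972, 2.445, -0.001]
contact_force: [-4.3, 1.6, 11.6]
width: 0.0582
gripper_force: 67.8
```

>>> {"op": "carry_out", "data": {"increments": "0 0 0.0003 0; 0 0 0 0; 0 0 0 0"}}

```text
t: 11.82
ee_pos: [0.5208, -0.0464, 0.0645]
eef_rot: [-1.972, 2.445, -0.001]
contact_force: [-5.1, 3.1, 13.2]
width: 0.0582
gripper_force: 68.0
```

Run:
```python
from h import *
import cv2
o=ctrl.get_obs();print(o["ee_pos"],o["contact_force"],o["wrist_torque"])
b=optics.read_camera("side");w=optics.read_camera("wrist")
f=lambda im,x,y,w,h,s:cv2.resize(im[y:y+h,x:x+w],None,fx=s,fy=s,interpolation=cv2.INTER_CUBIC)
cv2.imwrite("pics/c5.png",np.hstack([f(b,270,215,80,100,5),f(w,220,80,200,250,2)]))
```

```text
[ 0.52083151 -0.04644674  0.06453624] [-5.12933208  3.10067332 13.17525941] [ 0.65226157  1.87735038 -0.16504702]
```

View pics/c5.png

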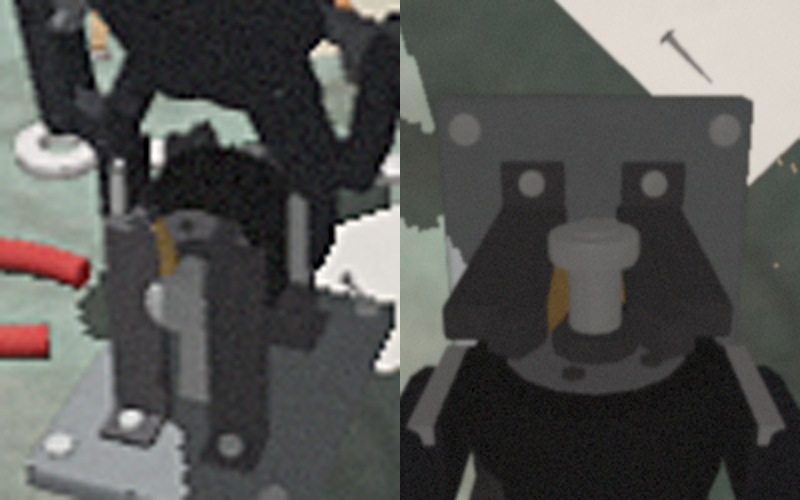

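Both views show the axle deep in the slots: side nut at (165,305), far nut at (593,240). It has stopped rigidly at TCP z 0.0645. I ease the grip, then open.

>>> {"op": "carry_out", "data": {"increments": "0 0 0 0; 0 0 0 0; 0 0 0 0", "force": 20}}

```text
t: 12.17
ee_pos: [0.5208, -0.0464, 0.0645]
eef_rot: [-1.972, 2.445, -0.001]
contact_force: [-5.7, 1.9, 12.1]
width: 0.0582
gripper_force: 68.0
```

>>> {"op": "carry_out", "data": {"increments": "0 0 0 0; 0 0 0 0; 0 0 0 0; 0 0 0 0; 0 0 0 0", "grip": 0.86}}

```text
t: 12.58
ee_pos: [0.5208, -0.0464, 0.0629]
eef_rot: [1.971, -2.445, -0.0]
contact_force: [-0.4, 0.6, -0.7]
width: 0.0738
gripper_force: 0.0
```

Run:
```python
from h import *
import cv2
o=ctrl.get_obs();print(o["ee_pos"],o["contact_force"],o["wrist_torque"],o["width"])
b=optics.read_camera("side");w=optics.read_camera("wrist")
f=lambda im,x,y,w,h,s:cv2.resize(im[y:y+h,x:x+w],None,fx=s,fy=s,interpolation=cv2.INTER_CUBIC)
cv2.imwrite("pics/c6.png",np.hstack([f(b,270,215,80,100,5),f(w,220,80,200,250,2)]))
```

```text
[ 0.52079506 -0.04644325  0.06285655] [-0.38231018  0.60608184 -0.71956823] [-0.0181141  -0.0077809   0.01666676] 0.07379134295723934
```

View pics/c6.png

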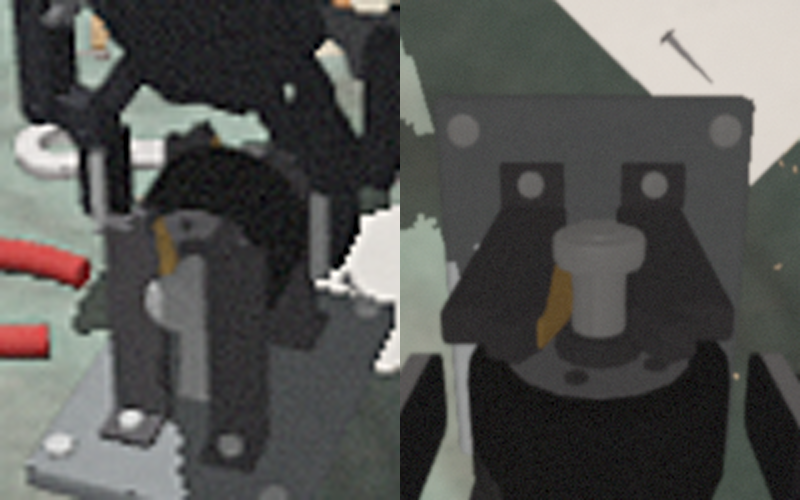

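The wheel stays low in the slots after opening: side nut at (165,305), far nut at (598,245). To be sure it is home, I back off, shut the fingers and press on top of the tyre.

>>> {"op": "carry_out", "data": {"increments": "0 0 -0.005 0; 0 0 -0.02 0; 0 0 -0.03 0; 0 0 -0.02 0; 0 0 0 0"}}

```text
t: 13.1
ee_pos: [0.5239, -0.0465, 0.1434]
eef_rot: [-1.968, 2.44, -0.009]
contact_force: [-0.1, -0.1, -0.2]
width: 0.0735
gripper_force: 0.0
```

>>> {"op": "carry_out", "data": {"increments": "0 0 0 0; 0 0 0 0; 0 0 0 0; 0 0 0 0; 0 0 0 0", "grip": 0}}

```text
t: 13.52
ee_pos: [0.5205, -0.0465, 0.1374]
eef_rot: [1.971, -2.445, -0.001]
contact_force: [0.1, 0.9, -0.4]
width: 0.0128
gripper_force: 0.0
```

>>> {"op": "carry_out", "data": {"increments": "0 0 0 0; 0 0 0 0; 0 0 0.01 0; 0 0 0.008 0; 0 0 0 0"}}

```text
t: 13.93
ee_pos: [0.5193, -0.0464, 0.1176]
eef_rot: [1.969, -2.444, -0.004]
contact_force: [-0.5, -0.9, -0.5]
width: 0.0
gripper_force: 0.0
```

>>> {"op": "carry_out", "data": {"increments": "0 0 0.003 0; 0 0 0.003 0; 0 0 0.001 0; 0 0 0 0; 0 0 0 0"}}

```text
t: 14.35
ee_pos: [0.521, -0.0464, 0.1133]
eef_rot: [-1.971, 2.446, -0.0]
contact_force: [0.5, -0.0, -0.3]
width: -0.0001
gripper_force: 0.0
```

>>> {"op": "carry_out", "data": {"increments": "0 0 0.001 0; 0 0 0.001 0; 0 0 0 0; 0 0 0 0"}}

```text
t: 14.68
ee_pos: [0.5209, -0.0464, 0.1112]
eef_rot: [1.971, -2.446, -0.0]
contact_force: [-0.3, 0.5, 0.2]
width: 0.0001
gripper_force: 0.0
```

>>> {"op": "carry_out", "data": {"increments": "0 0 0.0006 0; 0 0 0 0; 0 0 0 0"}}

```text
t: 14.93
ee_pos: [0.5209, -0.0464, 0.1106]
eef_rot: [1.971, -2.446, -0.0]
contact_force: [0.7, -0.3, 0.0]
width: 0.0002
gripper_force: 0.0
```

>>> {"op": "carry_out", "data": {"increments": "0 0 0.0005 0; 0 0 0.0005 0; 0 0 0.0005 0; 0 0 0 0"}}

```text
t: 15.27
ee_pos: [0.5208, -0.0464, 0.1089]
eef_rot: [1.971, -2.446, -0.0]
contact_force: [0.1, -0.4, -0.7]
width: 0.0002
gripper_force: 0.0
```

>>> {"op": "carry_out", "data": {"increments": "0 0 0.0005 0; 0 0 0.0005 0; 0 0 0 0"}}

```text
t: 15.52
ee_pos: [0.5208, -0.0464, 0.108]
eef_rot: [1.971, -2.446, -0.0]
contact_force: [-0.5, -0.3, 0.4]
width: 0.0001
gripper_force: 0.0
```

>>> {"op": "carry_out", "data": {"increments": "0 0 0.0005 0; 0 0 0 0; 0 0 0 0"}}

```text
t: 15.77
ee_pos: [0.5211, -0.0465, 0.1078]
eef_rot: [-1.971, 2.446, -0.001]
contact_force: [-0.3, -0.5, 1.9]
width: -0.0001
gripper_force: 0.9
```

>>> {"op": "carry_out", "data": {"increments": "0 0 0.0004 0; 0 0 0 0; 0 0 0 0"}}

```text
t: 16.02
ee_pos: [0.5213, -0.0465, 0.1077]
eef_rot: [-1.971, 2.445, -0.001]
contact_force: [-0.3, 0.7, 5.0]
width: 0.0
gripper_force: 2.7
```

>>> {"op": "carry_out", "data": {"increments": "0 0 0.0004 0; 0 0 0 0; 0 0 0 0"}}

```text
t: 16.27
ee_pos: [0.5216, -0.0465, 0.1077]
eef_rot: [-1.971, 2.445, -0.002]
contact_force: [-1.0, -0.1, 6.2]
width: -0.0
gripper_force: 3.4
```

>>> {"op": "carry_out", "data": {"increments": "0 0 0.0004 0; 0 0 0 0; 0 0 0 0"}}

```text
t: 16.52
ee_pos: [0.5218, -0.0466, 0.1077]
eef_rot: [-1.971, 2.444, -0.003]
contact_force: [-1.4, 1.2, 8.0]
width: 0.0
gripper_force: 4.2
```

>>> {"op": "carry_out", "data": {"increments": "0 0 0.0006 0; 0 0 0 0; 0 0 0 0"}}

```text
t: 16.77
ee_pos: [0.5222, -0.0467, 0.1076]
eef_rot: [-1.971, 2.444, -0.004]
contact_force: [-1.3, 0.3, 10.2]
width: 0.0001
gripper_force: 5.3
```

>>> {"op": "carry_out", "data": {"increments": "0 0 0.0006 0; 0 0 0 0; 0 0 0 0"}}

```text
t: 17.02
ee_pos: [0.5226, -0.0467, 0.1075]
eef_rot: [-1.971, 2.443, -0.006]
contact_force: [-1.1, -0.6, 12.9]
width: -0.0001
gripper_force: 6.5
```

>>> {"op": "carry_out", "data": {"increments": "0 0 0.0004 0; 0 0 0 0; 0 0 0 0"}}

```text
t: 17.27
ee_pos: [0.5228, -0.0468, 0.1075]
eef_rot: [-1.971, 2.442, -0.006]
contact_force: [-2.0, 0.1, 14.8]
width: -0.0003
gripper_force: 7.3
```

The wheel holds rigidly at 15 N, so it is home. I retreat and take a final look.

>>> {"op": "carry_out", "data": {"increments": "0 0 -0.001 0; 0 0 -0.001 0; 0 0 -0.002 0; 0 0 -0.01 0; 0 0 -0.03 0"}}

```text
t: 17.68
ee_pos: [0.5175, -0.0463, 0.145]
eef_rot: [1.965, -2.441, -0.01]
contact_force: [0.3, 0.6, 0.1]
width: -0.0
gripper_force: 0.0
```

>>> {"op": "carry_out", "data": {"increments": "-0.03 0 -0.03 0; -0.03 0 0 0; -0.03 0 0 0; -0.02 0 0 0; 0 0 0 0"}}

```text
t: 18.1
ee_pos: [0.5444, 0.0637, 0.178]
eef_rot: [1.975, -2.443, -0.002]
contact_force: [-0.1, -0.6, 0.6]
width: 0.0001
gripper_force: 0.0
```

>>> {"op": "carry_out", "data": {"increments": "0 0 0 0; 0 0 0 0; 0 0 0 0"}}

```text
t: 18.35
ee_pos: [0.5439, 0.0598, 0.1782]
eef_rot: [1.97, -2.446, -0.0]
contact_force: [-0.5, -0.0, -0.6]
width: 0.0003
gripper_force: 0.0
```

Run:
```python
from h import *
import cv2
o=ctrl.get_obs();print(o["ee_pos"],o["contact_force"])
b=optics.read_camera("side");p=optics.camera_params("wrist");np.savez("w7.npz",**p);w=optics.read_camera("wrist")
f=lambda im,x,y,w,h,s:cv2.resize(im[y:y+h,x:x+w],None,fx=s,fy=s,interpolation=cv2.INTER_CUBIC)
cv2.imwrite("pics/c7.png",np.hstack([f(b,270,215,80,100,5),f(w,220,0,200,250,2)]))
```

```text
[0.5438573  0.05978515 0.17822688] [-0.45101396 -0.0462577  -0.57627112]
```

View pics/c7.png

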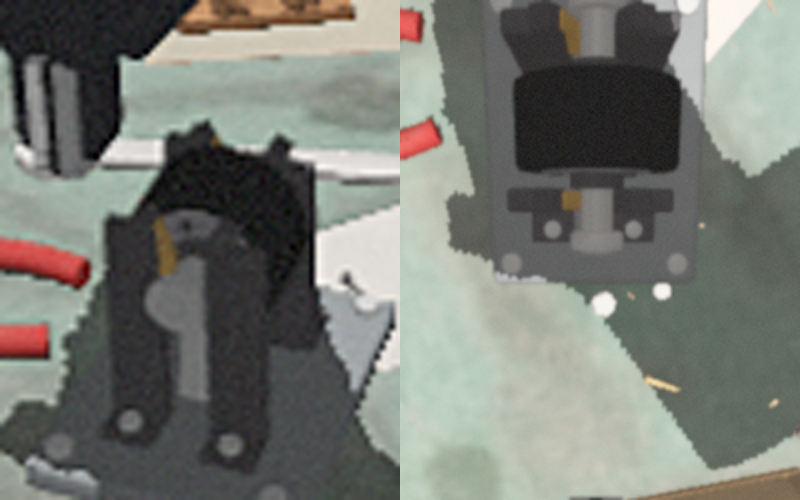

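The axle lies straight in both slots, with the wheel centred between the cheeks (wrist crop 597,118) and the side nut on its rest at (172,305). The gripper is clear, so I hand in.

```bash
python3 -c "
from workcell import ctrl
print(ctrl.sign_off())"
```

```text
the job is handed in; nothing more can be done
None
```

The job is handed in: by feel and by the last pictures, the wheel sits home on both rests and held rigid at about 15 N of pressing; the gripper is clear, no tool was touched as far as I could see, and the hand-in call returned no verdict.

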